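# Pack the square spice tins in the carrying crate and wedge them tight

### The job

Pack the spice tins for the catering van: stand the three square tins upright in the wooden carrying crate in one row that steps down, the tallest against the high end board, then the middle one, then the shortest, and leave the two round tins where they stand. Then put the wooden wedge, thin end down and slanted face towards the slanted end board, into the gap that is left and push it firmly down until the row is locked tight, and let go.

Things in the scene. Friction and masses are not known exactly. Their poses are not given: they have to be found in the camera images.
- crate: Fixed open wooden crate 205x84 mm. Origin: centre of underside; x along the row, z up. Floor at z=12. High end board (99 high, hand slot): inner face x=-85. Slanted end board, 80 high, leans out 1 in 3: inner face x=74 at the floor, 97 at the top. Side rails: inner faces y=+-33, tops z=26. Row packed tight: tins at x=-62,-16,30, y=0; wedge at x=65, its foot then 8 mm above the floor.
- tin_tall: Tallest square metal tin with flat lid, 46 x 46 x 102 mm, about 0.09 kg. Origin: centre of its underside; x and y along its sides, z up. Stands upright at the start.
- tin_middle: Middle square metal tin, 46 x 46 x 82 mm, about 0.08 kg. Origin: centre of its underside; x and y along its sides, z up.
- tin_short: Shortest square metal tin, 46 x 46 x 62 mm, about 0.075 kg. Origin: centre of its underside; x and y along its sides, z up.
- round_large: Round metal tin, 46 mm across, 82 mm tall, does not belong in the crate; loose, to be left where it stands. Origin: centre of its underside.
- round_small: Round metal tin, 46 mm across, 62 mm tall, does not belong in the crate; loose, to be left where it stands. Origin: centre of its underside.
- wedge: Light-wood wedge, 80 tall, 46 wide (y), 0.07 kg, stands on its thin end. Origin: centre of the thin end's underside (24 thick in x). Face x=-12 is upright; +x face slants from x=12 (foot) to 39 (top, 51 thick). In the crate its x points along the crate's x. Grip across the 46 mm. Pushing down on its top with 10 to 20 N closes the row up and drives it home; it stays when let go.
Not all that is in view belongs to the job. What is shaped like the tin_tall but orange is not meant.

How it is judged:
On the way:
1. the three square tins stand upright on the crate's floor in order, tallest at the high end board, each within 22 mm of its place, and the wedge is not yet in the crate (x of tin_tall in the frame of crate between -0.084 and -0.04 m and y of tin_tall in the frame of crate between -0.025 and 0.025 m and z of each of tin_tall, tin_middle, tin_short in the frame of crate below 0.018 m and angle between each of tin_tall, tin_middle, tin_short's own z axis and vertical below 0.1 rad and x of tin_middle in the frame of crate between -0.038 and 0.006 m and y of tin_middle in the frame of crate between -0.025 and 0.025 m and x of tin_short in the frame of crate between 0.008 and 0.052 m and y of tin_short in the frame of crate between -0.025 and 0.025 m and distance between wedge and crate above 0.11 m), for 0.2 s.
At the end, for the whole second after the job is handed in: In the crate the square tins stand upright (0.1 rad) tallest to shortest from the high end board, each within 6 mm of its tight place along the row; the wedge stands upright in the last gap, its foot at most 17 mm above the crate floor, bearing on the shortest tin (over 0.3 N); all at rest (x of tin_tall in the frame of crate between -0.068 and -0.056 m and y of tin_tall in the frame of crate between -0.025 and 0.025 m and z of each of tin_tall, tin_middle, tin_short in the frame of crate below 0.018 m and angle between each of tin_tall, tin_middle, tin_short, wedge's own z axis and vertical below 0.1 rad and x of tin_middle in the frame of crate between -0.022 and -0.01 m and y of tin_middle in the frame of crate between -0.025 and 0.025 m and x of tin_short in the frame of crate between 0.024 and 0.036 m and y of tin_short in the frame of crate between -0.025 and 0.025 m and x of wedge in the frame of crate between 0.055 and 0.075 m and y of wedge in the frame of crate between -0.025 and 0.025 m and z of wedge in the frame of crate below 0.029 m and contact force between wedge and tin_short above 0.3 N and linear speed of each of tin_tall, tin_middle, tin_short, wedge below 0.02 m/s); the robot touches nothing.
It fails at once if a round tin is shifted by more than 20 mm (distance of any of round_large, round_small from where it was at the start of the episode above 0.02 m).
It fails at once if a round tin is tipped (angle between any of round_large, round_small's own z axis and vertical above 0.4 rad).
It also fails if it takes over 128 s, if anything falls off the work surface, if the arm or the gripper's body presses on something with over 40 N, if the wrist force passes 120 N, or if a joint passes its speed limit or range.

### The arm

A 7-joint arm with a two-finger parallel gripper is mounted at the origin on the work surface; the furniture and walls round the work are solid. World frame = base frame: x ahead of the robot, y to its left, z up, the work surface at z = 0. Lengths are in m, angles in rad, forces in N, time in s.
With the tool pointing down it reaches from about 0.4 to 0.925 m from the base axis. Payload 4.1 kg.
Tool frame: the origin (TCP) lies between the finger pads; the fingertips stand 8 mm ahead of it and the grasp point (between the pads) lies 11 mm behind it; z points along the fingers, y is the line along which they close (so a half turn about z gives the same grasp; the last joint's range is limited). The gripper opens to 85 mm and grips with 20 to 120 N. Pads are 22 mm wide; open, the fingers measure 114 mm over their backs; the gripper's body (76 mm by 85 mm) begins 54 mm behind the grasp point. The pads swing forward as they close: fully open they stand 13 mm farther back than shut.
Start: joints at [-1.348, 0.398, 0.045, 1.537, -0.019, 1.207, -0.051], TCP at [0.206, 0.617, 0.239] pointing down, gripper open.
Joint ranges: [-2.82, 2.82], [-0.49, 2.23], [-1.37, 1.46], [0, 2.46], [-1.36, 4.5], [0.23, 2], [-2.94, 2.94]. Speed limits (rad/s): [2.57, 2.57, 3.14, 3.14, 3.14, 3.14, 3.14].

### API

Orientations are given as a 3x3 rotation matrix whose columns are the frame's x, y, z axes.
In Python, from plant import bot gives the robot as it stands. The module is installed in compiled form; this text tells all that it offers.
- The arm moves only by the tool send_rows, never from a script. Its argument "motion" is one flat list of numbers, 4 for each row, row after row: the shift along the tool's x, y, z in units of 0.025 m (1.0 is 0.025 m), then the turn about the tool's z in units of 90 degrees (1.0 is 90 degrees). In form: [dx, dy, dz, turn, dx, dy, dz, turn, ...]. A call has 1 to 10 rows; each row shifts and turns the commanded pose from where the row before left it, along the tool's axes as they then stand; what a row does not reach is not made up. A row lasts 1/10 s, in which the tool goes at most 50 mm and 8.59 degrees, less where a joint would pass 70% of its speed; a pose out of reach is approached as far as the arm can. A call with a number of a shift or a turn outside -1 to 1 is refused whole. A call with a gripper value outside its range is refused whole. "gripper" is the finger opening in mm, from 0 to 85.4, set as the call begins (left out, the last holds). The fingers move at their own pace and stop on an object; "newtons" is the grip in N (left out, the last holds). Time passes only in rows, so rows that do not move let the fingers close. It gives the time, the measured TCP pose, the force, the opening and the grip force at its end, in the units of the state.
- bot.observe(): the state, without advancing time (a new reading comes with each control period).
- bot.camera(name): name is "scene" or "top"; returns the picture (384x512x3 uint8, red, green, blue); there is no depth.
- bot.camera_params(name): a dict with "camera_matrix" (3x3 intrinsics, pixels), "rvec" (rotation vector, rad) and "tvec" (3), from world to camera coordinates, as OpenCV has them. Camera axes: x right, y down, z forward; pixel columns grow to the right and rows downward; lengths in m; the calibration is good to about 2 mm. A picture is of the moment at which its call begins. camera_params takes no time and is no camera call.
- bot.close_job(): hands the job in; it is judged then, once.
The state is a dict: "t": time; "joints": joint angles; "dq": joint speeds; "joint_torque": joint torques, N m; "tcp_pos": TCP position; "tool_rot": TCP orientation; "force": force on the tool from outside, world axes, zero at the start; "moment": the same for the moment, N m; "grip_width": finger opening in m; "grip_force": force on a finger pad.
Only numpy, scipy, OpenCV 4.12 (cv2) and the standard library are available. Lean on these libraries where they do the work, as an engineer would, in place of code of your own. Each camera call takes 0.05 s, during which the arm holds its last target. There are 200 camera calls.

## Working session

There is one attempt and no reset: what is moved stays moved. The work goes in short steps, Python scripts to look and compute and a tool call to move; the robot and the scene stay as the last step left them, time stands still between calls to the robot, and variables do not carry over. Pictures are saved under pics/ and viewed, at most 14 in all, crops included, and the job is handed in when it is done.

Besides the shell and the picture viewer there is one more tool, called as name(argument=value, ...) on one line, values as JSON. send_rows: Moves the arm, as the interface text tells. Shifts and turns lie within -1 to 1; 1 stands for 0.025 m of shift or 90 degrees of turn. Its arguments: {"type":"object","properties":{"motion":{"type":"array"},"gripper":{"type":"number"},"newtons":{"type":"number"}},"required":["motion"]}

```bash
mkdir -p pics; python3 - <<'E'
from plant import bot
import cv2
for n in("scene","top"):
    im=bot.camera(n); cv2.imwrite(f"pics/{n}0.png",im[:,:,::-1]); p=bot.camera_params(n)
    R=cv2.Rodrigues(p["rvec"])[0]; print(n,p["camera_matrix"].tolist(),(-R.T@p["tvec"].ravel()).round(3),R.round(2).tolist())
s=bot.observe(); print(s["t"],s["tcp_pos"],s["tool_rot"].round(3) if hasattr(s["tool_rot"],'round') else s["tool_rot"])
E
```

```text
scene [[486.6039899751469, 0.0, 260.0254346190879], [0.0, 486.6039899751469, 190.88038076150684], [0.0, 0.0, 1.0]] [-0.646 -0.618  0.863] [[0.57, -0.82, -0.0], [-0.46, -0.32, -0.83], [0.68, 0.48, -0.56]]
top [[358.61270223960014, 0.0, 258.1941901530659], [0.0, 358.61270223960014, 189.73559306621607], [0.0, 0.0, 1.0]] [0.287 0.078 0.92 ] [[0.02, -1.0, -0.02], [-0.99, -0.01, -0.11], [0.11, 0.02, -0.99]]
0.1 [0.20538641 0.61612326 0.23836631] [[-0.949  0.316 -0.   ]
 [ 0.316  0.949 -0.002]
 [-0.    -0.002 -1.   ]]
```

View pics/scene0.png

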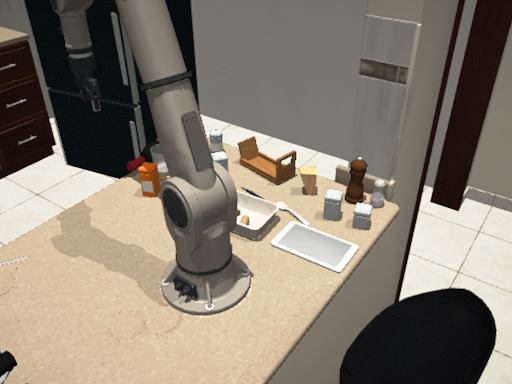

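View pics/top0.png

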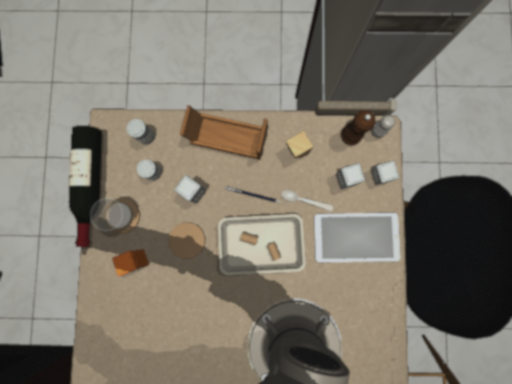

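The top view shows the crate at (225,133), the wedge at (299,145), square tins at (190,188), (350,175) and (385,173), and round tins at (138,130) and (148,169). I'll zoom in next.

```bash
python3 - <<'E'
import cv2,numpy as np
t=cv2.imread("pics/top0.png")[100:210,115:410]; s=cv2.imread("pics/scene0.png")[120:245,195:400]
a=cv2.resize(t,(780,291),interpolation=cv2.INTER_CUBIC)
cv2.imwrite("pics/z0.png",a); cv2.imwrite("pics/z1.png",cv2.resize(s,(800,488),interpolation=cv2.INTER_CUBIC))
E
```

```text
(no output)
```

View pics/z0.png

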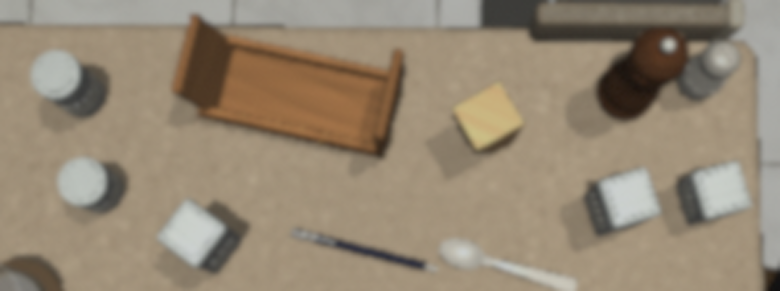

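View pics/z1.png

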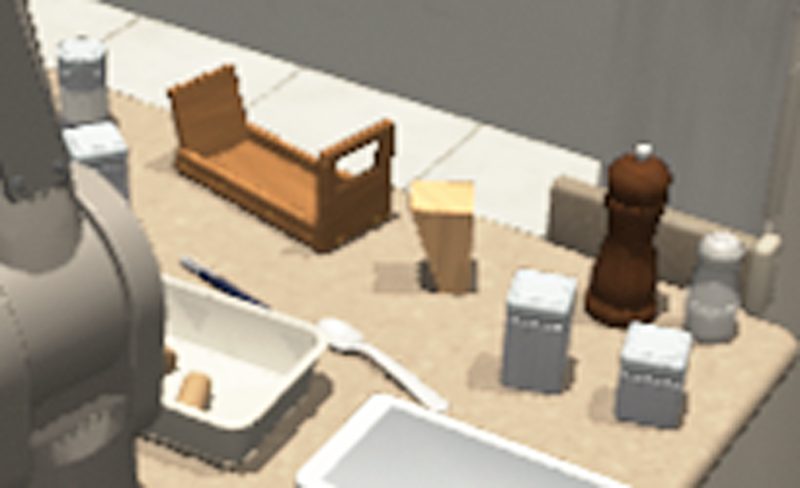

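The high board with the slot is at the right (−y) end and the slanted board at the left. The short tin is at the far right. The wedge's wide top overhangs towards image-left in the scene view. Next I'll measure the lids by mask and zoom in on the crate.

```bash
cat > h.py <<'E'
import cv2,numpy as np
from plant import bot
P={n:bot.camera_params(n) for n in("scene","top")}
def ray(n,px):
    p=P[n];R=cv2.Rodrigues(p["rvec"])[0];c=-R.T@p["tvec"].ravel()
    u=cv2.undistortPoints(np.float64(px).reshape(-1,1,2),p["camera_matrix"],None).reshape(-1,2)
    return c,np.c_[u,np.ones(len(u))]@R
def onz(n,px,z):
    c,d=ray(n,px); return c+d*((z-c[2])/d[:,2])[:,None]
def tri(a,b):
    M={n:P[n]["camera_matrix"]@np.c_[cv2.Rodrigues(P[n]["rvec"])[0],P[n]["tvec"].ravel()] for n in P}
    X=cv2.triangulatePoints(M["top"],M["scene"],np.float64(a).reshape(2,1),np.float64(b).reshape(2,1)); return (X[:3]/X[3]).ravel()
def proj(n,X):
    p=P[n];return cv2.projectPoints(np.float64(X).reshape(-1,3),p["rvec"],p["tvec"],p["camera_matrix"],None)[0].reshape(-1,2)
E
python3 - <<'E'
from h import *
t=cv2.imread("pics/top0.png"); s=cv2.imread("pics/scene0.png")
def blob(im,lo,hi,roi):
    x0,y0,x1,y1=roi; k=4
    z=cv2.resize(im[y0:y1,x0:x1],None,fx=k,fy=k,interpolation=cv2.INTER_CUBIC)
    m=cv2.inRange(cv2.cvtColor(z,cv2.COLOR_BGR2HSV),lo,hi)
    c=max(cv2.findContours(m,0,1)[0],key=cv2.contourArea)
    f=lambda q:(np.array(q)+.5)/k-.5+[x0,y0]
    r=cv2.minAreaRect(c); M=cv2.moments(c)
    return f([M['m10']/M['m00'],M['m01']/M['m00']]),f(cv2.boxPoints(r)),cv2.contourArea(c)/k/k
W=((0,0,165),(180,45,255)); Y=((12,60,170),(35,200,255))
for nm,rt,rs,col in (("L",(170,170,212,206),(207,145,232,170),W),("M",(332,158,368,192),(320,184,346,207),W),("R",(368,156,402,190),(350,198,376,220),W),("wedge",(284,128,316,160),(296,160,322,178),Y)):
    a=blob(t,*col,rt); b=blob(s,*col,rs)
    X=tri(a[0],b[0]); print(nm,a[0].round(1),b[0].round(1),"tri",X.round(4),"areas",a[2],b[2])
    for h in (.062,.08,.102):
        q=onz("top",a[1],h); e=np.diff(q[[0,1,2]],axis=0)[:,:2]
        print("  h",h,"c",onz("top",a[0],h)[0].round(4),"sides",np.linalg.norm(e,axis=1).round(4),"ang",np.degrees(np.arctan2(e[:,1],e[:,0])).round(1))
z=cv2.resize(t[100:164,174:274],(800,512),interpolation=cv2.INTER_CUBIC); cv2.imwrite("pics/crate.png",z)
E
```

```text
L [186.6 187.4] [218.4 159.2] tri [0.3836 0.2638 0.0778] areas 317.9375 169.15625
  h 0.062 c [0.3852 0.2676 0.062 ] sides [0.044  0.0452] ang [ -35.4 -126.2]
  h 0.08 c [0.3832 0.2636 0.08  ] sides [0.0431 0.0443] ang [ -35.4 -126.2]
  h 0.102 c [0.3807 0.2587 0.102 ] sides [0.042  0.0431] ang [ -35.4 -126.2]
M [353.1 173.8] [333.4 194. ] tri [ 0.4214 -0.1298  0.0742] areas 303.90625 154.8125
  h 0.062 c [ 0.4241 -0.1338  0.062 ] sides [0.0451 0.0432] ang [ -71.3 -163.2]
  h 0.08 c [ 0.4212 -0.1293  0.08  ] sides [0.0442 0.0423] ang [ -71.3 -163.2]
  h 0.102 c [ 0.4177 -0.1239  0.102 ] sides [0.043  0.0412] ang [ -71.3 -163.2]
R [388.2 170.9] [363.  208.1] tri [ 0.4328 -0.2195  0.0542] areas 293.5625 164.0
  h 0.062 c [ 0.4324 -0.2181  0.062 ] sides [0.0446 0.0429] ang [ -71.4 -164. ]
  h 0.08 c [ 0.4294 -0.2119  0.08  ] sides [0.0437 0.042 ] ang [ -71.4 -164. ]
  h 0.102 c [ 0.4256 -0.2043  0.102 ] sides [0.0425 0.0409] ang [ -71.4 -164. ]
wedge [299.4 142.7] [306.1 171. ] tri [0.4938 0.0006 0.0701] areas 373.65625 169.3125
  h 0.062 c [ 0.499  -0.0043  0.062 ] sides [0.0527 0.0464] ang [ -59.4 -151. ]
  h 0.08 c [ 0.4945 -0.0026  0.08  ] sides [0.0516 0.0454] ang [ -59.4 -151. ]
  h 0.102 c [ 0.4891 -0.0005  0.102 ] sides [0.0502 0.0443] ang [ -59.4 -151. ]
```

View pics/crate.png

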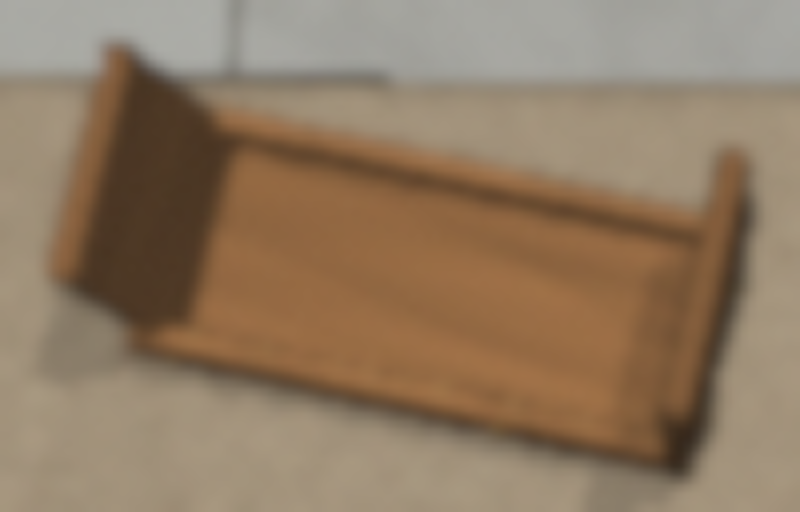

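The crate zoom (8×, offset 174,100) gives these edges:
- Slanted board top: (118,45)–(65,280).
- Slant/floor line: (228,140)–(188,325).
- Far rail outer top edge: (225,107)–(705,212).
- Near rail outer top edge: (135,345)–(675,465).
- High board top inner edge: (718,155)–(668,415).

```bash
python3 - <<'E'
from h import *
g=lambda pts,z: onz("top",(np.array(pts)+.5)/8-.5+[174,100],z/1000)[:,:2]
L={"farout26":g([(225,107),(705,212)],26),"farin26":g([(228,137),(700,236)],26),"nearout26":g([(135,345),(675,465)],26),
"highin99":g([(718,155),(668,415)],99),"highout99":g([(747,155),(697,420)],99),"slantin80":g([(132,52),(80,288)],80),"slantfloor12":g([(228,150),(190,325)],12)}
for k,v in L.items():
    d=v[1]-v[0]; print(k,v.round(4).tolist(),"len",np.hypot(*d).round(4),"ang",np.degrees(np.arctan2(d[1],d[0])).round(1))
for k in (.082,.102):
    c=onz("top",[[186.6,187.4]],k)[0]; e=[c+.0325*np.array([np.cos(a),np.sin(a),0]) for a in np.radians(np.array([-35.4+45+90*i for i in range(4)]))]
    print(k,proj("scene",[c]+e).round(1).tolist())
s=cv2.imread("pics/scene0.png"); z=cv2.resize(s[140:190,195:275],(800,500),interpolation=cv2.INTER_CUBIC); cv2.imwrite("pics/L.png",z)
E
```

```text
farout26 [[0.5832, 0.244], [0.5502, 0.0887]] len 0.1587 ang -102.0
farin26 [[0.5732, 0.2426], [0.5424, 0.0902]] len 0.1555 ang -101.5
nearout26 [[0.5045, 0.2701], [0.4679, 0.097]] len 0.177 ang -102.0
highin99 [[0.546, 0.0843], [0.4679, 0.0977]] len 0.0793 ang 170.3
highout99 [[0.5461, 0.0758], [0.4665, 0.0892]] len 0.0807 ang 170.4
slantin80 [[0.5822, 0.2628], [0.5087, 0.2758]] len 0.0746 ang 170.0
slantfloor12 [[0.5733, 0.2451], [0.5148, 0.2555]] len 0.0595 ang 169.9
0.082 [[218.4, 158.2], [223.3, 153.6], [209.5, 156.1], [213.3, 162.9], [227.3, 160.4]]
0.102 [[218.7, 153.4], [223.6, 148.9], [209.8, 151.3], [213.6, 158.1], [227.7, 155.6]]
```

View pics/L.png

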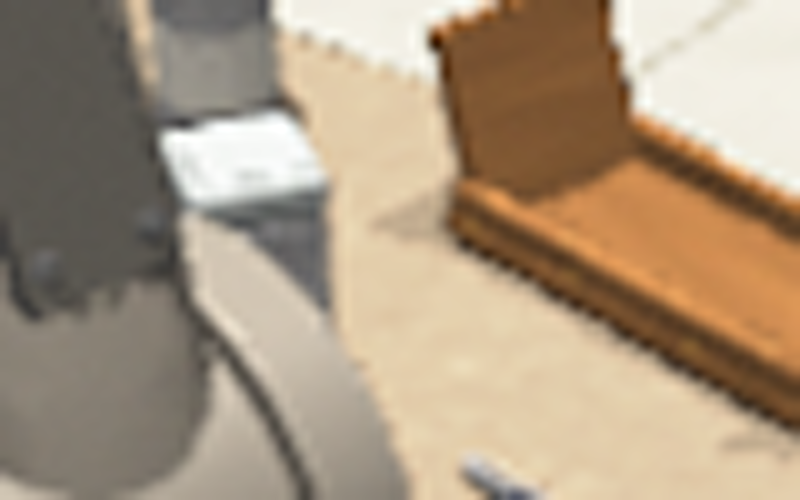

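```bash
python3 - <<'E'
import cv2,numpy as np
t=cv2.imread("pics/top0.png"); s=cv2.imread("pics/scene0.png")
c=lambda im,x,y:cv2.resize(im[y:y+38,x:x+50],(400,300),interpolation=cv2.INTER_CUBIC)
cv2.imwrite("pics/mm.png",np.vstack([np.hstack([c(t,165,169),c(t,328,156)]),np.hstack([c(t,363,154),c(s,310,183)])]))
E
```

```text
(no output)
```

View pics/mm.png

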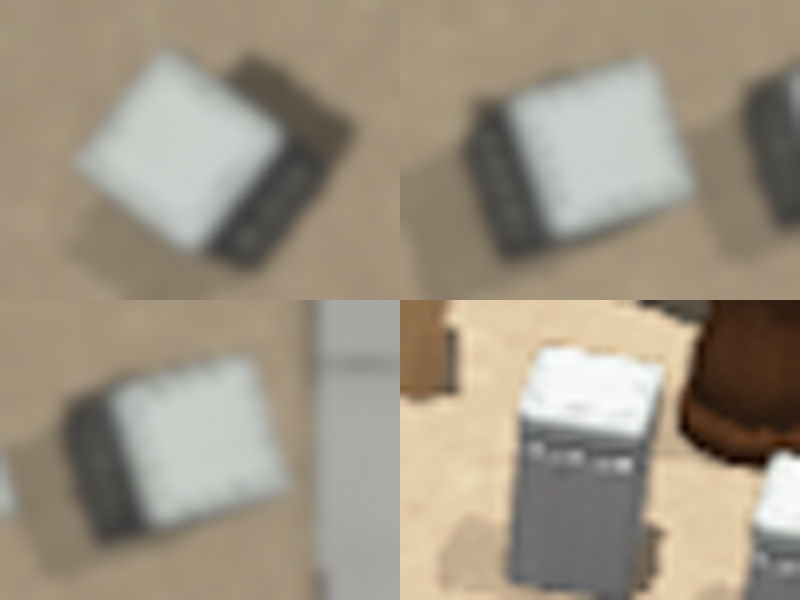

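L has the largest top-view lean (lid right corner (285,135), base about (325,165)), so I take L as the tall tin, M as the middle and R as the short. I'll feel L's lid with the fingertips before grasping it. First I raise and turn.

send_rows(motion=[0, 0, -0.24, 0.09, 0, 0, -0.24, 0.09, 0, 0, -0.24, 0.09, 0, 0, -0.24, 0.09, 0, 0, -0.24, 0.09, 0, 0, -0.24, 0.09, 0, 0, -0.24, 0.09, 0, 0, -0.24, 0.09, 0, 0, -0.24, 0.09, 0, 0, -0.24, 0.09], gripper=5, newtons=30)

```text
t: 1.1
tcp_pos: [0.2054, 0.6163, 0.2989]
tool_rot: [[0.17, 0.986, -0.0], [0.986, -0.17, -0.001], [-0.001, -0.0, -1.0]]
force: [0.4, -0.1, -0.2]
grip_width: 0.0053
grip_force: 0.0
```

send_rows(motion=[0, 0, 0, 0.09, 0, 0, 0, 0.09, 0, 0, 0, 0.09, 0, 0, 0, 0.02, 0, 0, 0, 0])

```text
t: 1.6
tcp_pos: [0.2054, 0.6165, 0.2989]
tool_rot: [[0.579, 0.815, -0.0], [0.815, -0.579, -0.001], [-0.001, 0.0, -1.0]]
force: [-0.2, 0.6, 0.6]
grip_width: 0.0051
grip_force: 0.0
```

```bash
cat > go.py <<'E'
import sys,numpy as np
from plant import bot
s=bot.observe(); R=np.array(s["tool_rot"]); p=np.array(s["tcp_pos"])
yaw=np.degrees(np.arctan2(R[1,1],R[0,1]))
print("t",round(s["t"],1),"p",p.round(4),"yawY",round(yaw,1),"F",np.round(s["force"],1),"w",round(s["grip_width"],4),"gf",s["grip_force"], "zax",R[:,2].round(3))
if len(sys.argv)>3:
    d=R.T@(np.array(list(map(float,sys.argv[1:4])))-p)/.025; print("units",d.round(2))
if len(sys.argv)>4: print("turn",round((((yaw-float(sys.argv[4])+90)%180)-90)/90,3))
E
python3 go.py .381 .259 .13 -35.6
```

```text
t 1.6 p [0.2054 0.6165 0.2989] yawY -35.4 F [-0.2  0.6  0.6] w 0.0051 gf 0.0 zax [-0.    -0.001 -1.   ]
units [-7.58 14.01  6.77]
turn 0.002
```

send_rows(motion=[-0.5, 0.93, 0, 0, -0.5, 0.93, 0, 0, -0.5, 0.93, 0, 0, -0.5, 0.93, 0, 0, -0.5, 0.93, 0, 0, -0.5, 0.93, 0, 0, -0.5, 0.93, 0, 0, -0.5, 0.93, 0, 0, -0.5, 0.93, 0, 0, -0.5, 0.93, 0, 0])

```text
t: 2.6
tcp_pos: [0.3225, 0.3787, 0.2994]
tool_rot: [[0.579, 0.815, 0.0], [0.815, -0.579, 0.0], [0.0, -0.0, -1.0]]
force: [0.3, 0.6, -0.3]
grip_width: 0.0048
grip_force: 0.0
```

send_rows(motion=[-0.5, 0.94, 0, 0, -0.5, 0.94, 0, 0, -0.5, 0.94, 0, 0, -0.54, 0.94, 0, 0, -0.54, 0.94, 0.7, 0, 0, 0, 1, 0, 0, 0, 1, 0, 0, 0, 1, 0, 0, 0, 1, 0, 0, 0, 1, 0])

```text
t: 3.6
tcp_pos: [0.3803, 0.259, 0.156]
tool_rot: [[0.579, 0.815, 0.0], [0.815, -0.579, 0.001], [0.001, -0.0, -1.0]]
force: [-1.4, 0.7, -0.6]
grip_width: 0.0045
grip_force: 0.0
```

send_rows(motion=[0, 0, 0.9, 0, 0, 0, 0, 0, 0, 0, 0, 0])

```text
t: 3.9
tcp_pos: [0.3804, 0.259, 0.1346]
tool_rot: [[0.58, 0.814, 0.0], [0.814, -0.58, -0.0], [-0.0, 0.0, -1.0]]
force: [1.1, -0.1, -0.1]
grip_width: 0.0051
grip_force: 0.0
```

```bash
python3 go.py .381 .259 .13 -35.6
python3 - <<'E'
from h import *
im=bot.camera("top"); cv2.imwrite("pics/t1.png",cv2.resize(im[90:260,90:350,::-1],(780,510),interpolation=cv2.INTER_CUBIC))
E
```

```text
t 3.9 p [0.3804 0.259  0.1346] yawY -35.5 F [ 1.1 -0.1 -0.1] w 0.0051 gf 0.0 zax [ 0. -0. -1.]
units [0.01 0.02 0.19]
turn 0.001
```

View pics/t1.png

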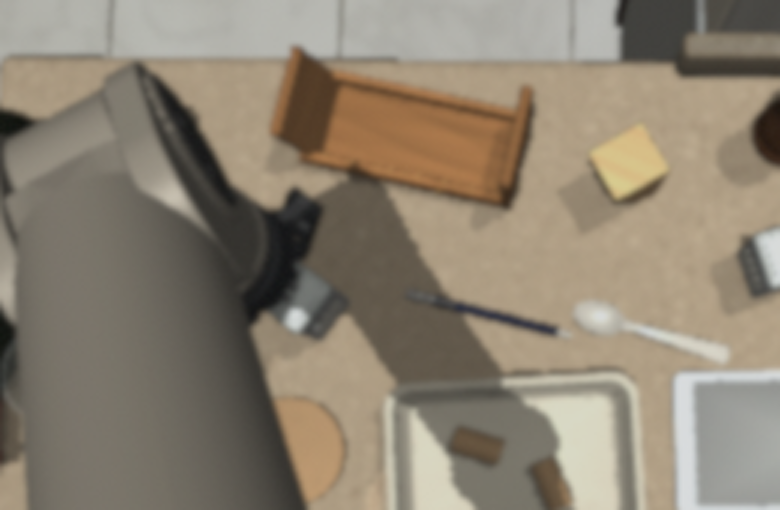

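The gripper is above the tall-tin candidate at about (305,300) and the crate is clear. Now I'll feel for the lid, where contact at TCP z≈0.110 means a 102 mm tin.

send_rows(motion=[0, 0, 0.3, 0, 0, 0, 0.2, 0, 0, 0, 0.15, 0, 0, 0, 0.1, 0, 0, 0, 0.1, 0, 0, 0, 0.1, 0, 0, 0, 0, 0, 0, 0, 0, 0])

```text
t: 4.75
tcp_pos: [0.3803, 0.259, 0.1105]
tool_rot: [[0.581, 0.814, 0.0], [0.814, -0.581, 0.0], [0.0, 0.0, -1.0]]
force: [0.2, -0.2, -0.3]
grip_width: 0.0049
grip_force: 0.0
```

send_rows(motion=[0, 0, 0.1, 0, 0, 0, 0.1, 0, 0, 0, 0, 0])

```text
t: 5.05
tcp_pos: [0.3829, 0.2614, 0.1106]
tool_rot: [[0.582, 0.813, 0.002], [0.813, -0.582, 0.006], [0.006, -0.002, -1.0]]
force: [-7.5, -5.1, 39.7]
grip_width: 0.005
grip_force: 19.9
```

Contact came at z=0.1105, so L is the tall tin. I'll lift, open and grasp it.

send_rows(motion=[0, 0, -1, 0, 0, 0, -0.6, 0, 0, 0, 0, 0, 0, 0, 0, 0, 0, 0, 0, 0, 0, 0, 0, 0, 0, 0, 0, 0], gripper=85)

```text
t: 5.75
tcp_pos: [0.3799, 0.2587, 0.1449]
tool_rot: [[0.581, 0.814, -0.001], [0.814, -0.581, -0.001], [-0.001, -0.0, -1.0]]
force: [-0.3, -0.1, 0.1]
grip_width: 0.0848
grip_force: 0.0
```

```bash
python3 go.py .381 .259 .069 -35.6
```

```text
t 5.8 p [0.3799 0.2587 0.1449] yawY -35.5 F [-0.3 -0.1  0.1] w 0.0848 gf 0.0 zax [-0.001 -0.001 -1.   ]
units [0.04 0.03 3.03]
turn 0.001
```

send_rows(motion=[0, 0, 0.8, 0, 0, 0, 0.8, 0, 0, 0, 0.8, 0, 0, 0, 0.6, 0, 0, 0, 0, 0])

```text
t: 6.25
tcp_pos: [0.3788, 0.2578, 0.0686]
tool_rot: [[0.581, 0.814, -0.003], [0.814, -0.581, -0.004], [-0.005, -0.0, -1.0]]
force: [-0.2, -0.3, 0.2]
grip_width: 0.0848
grip_force: 0.0
```

send_rows(motion=[0, 0, 0, 0, 0, 0, 0, 0, 0, 0, 0, 0, 0, 0, 0, 0, 0, 0, 0, 0, 0, 0, 0, 0], gripper=30, newtons=30)

```text
t: 6.85
tcp_pos: [0.3809, 0.2596, 0.0714]
tool_rot: [[0.581, 0.814, 0.001], [0.814, -0.581, 0.002], [0.002, -0.0, -1.0]]
force: [-0.7, -1.1, 5.6]
grip_width: 0.046
grip_force: 35.0
```

send_rows(motion=[0, 0, -0.5, 0, 0, 0, -1, 0, 0, 0, -1, 0, 0, 0, -1, -0.09, 0, 0, -1, -0.09, 0, 0, -1, -0.09, 0, 0, 0, 0, 0, 0, 0, 0])

```text
t: 7.65
tcp_pos: [0.3801, 0.2589, 0.2083]
tool_rot: [[0.197, 0.98, 0.0], [0.98, -0.197, 0.001], [0.001, 0.0, -1.0]]
force: [0.5, -0.1, -1.4]
grip_width: 0.0453
grip_force: 34.2
```

```bash
python3 go.py .5140 .1150 .21 -11.3
```

```text
t 7.7 p [0.3801 0.2589 0.2083] yawY -11.3 F [ 0.5 -0.1 -1.4] w 0.0453 gf 34.22606885433197 zax [ 0.     0.001 -1.   ]
units [-4.59  6.38 -0.07]
turn -0.0
```

send_rows(motion=[-0.55, 0.8, 0, 0, -0.55, 0.8, 0, 0, -0.55, 0.8, 0, 0, -0.55, 0.8, 0, 0, -0.55, 0.8, 0, 0, -0.55, 0.8, 0, 0, -0.55, 0.8, 0, 0, -0.59, 0.79, 0, 0, 0, 0, 0, 0, 0, 0, 0, 0])

```text
t: 8.65
tcp_pos: [0.5143, 0.1185, 0.2066]
tool_rot: [[0.197, 0.98, -0.003], [0.98, -0.197, -0.001], [-0.002, -0.003, -1.0]]
force: [0.4, 0.6, -0.6]
grip_width: 0.0452
grip_force: 34.2
```

```bash
python3 go.py .5148 .1186 .09 -11.3
python3 - <<'E'
from h import *
im=bot.camera("top"); cv2.imwrite("pics/t2.png",cv2.resize(im[95:175,160:290,::-1],(780,480),interpolation=cv2.INTER_CUBIC))
E
```

```text
t 8.7 p [0.5143 0.1185 0.2066] yawY -11.4 F [ 0.4  0.6 -0.6] w 0.0452 gf 34.23392415046692 zax [-0.003 -0.001 -1.   ]
units [0.02 0.03 4.67]
turn -0.001
```

View pics/t2.png

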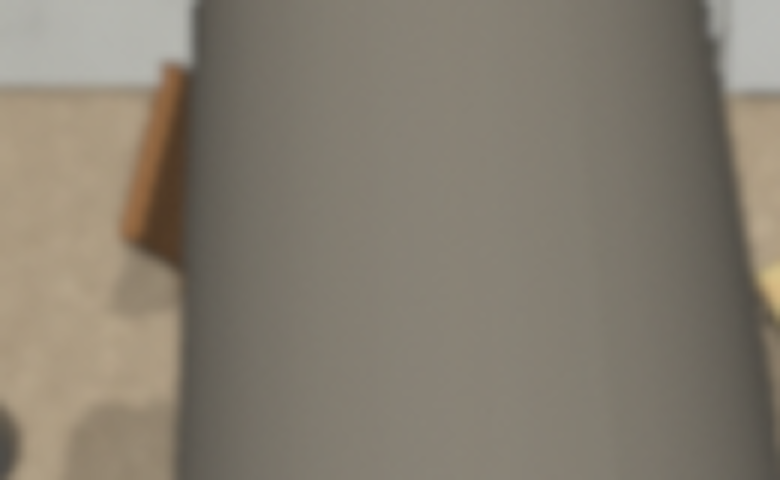

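The arm hides the crate in the top view, so I'll lower using force feedback; the floor is expected at TCP z≈0.083.

send_rows(motion=[0, 0, 0.8, 0, 0, 0, 0.8, 0, 0, 0, 0.7, 0, 0, 0, 0.5, 0, 0, 0, 0.5, 0, 0, 0, 0.5, 0, 0, 0, 0, 0])

```text
t: 9.4
tcp_pos: [0.514, 0.1191, 0.1114]
tool_rot: [[0.195, 0.981, -0.003], [0.981, -0.195, -0.001], [-0.002, -0.003, -1.0]]
force: [0.3, 0.1, -0.8]
grip_width: 0.0458
grip_force: 34.2
```

send_rows(motion=[0, 0, 0.4, 0, 0, 0, 0.4, 0, 0, 0, 0.2, 0, 0, 0, 0, 0])

```text
t: 9.8
tcp_pos: [0.5147, 0.1189, 0.0872]
tool_rot: [[0.195, 0.981, -0.001], [0.981, -0.195, -0.001], [-0.001, -0.001, -1.0]]
force: [-0.4, -0.4, -1.3]
grip_width: 0.0458
grip_force: 34.2
```

send_rows(motion=[0, 0, 0.1, 0, 0, 0, 0.05, 0, -0.1, 0, 0, 0, -0.06, 0, 0, 0, 0, 0, 0, 0])

```text
t: 10.3
tcp_pos: [0.5149, 0.1165, 0.0845]
tool_rot: [[0.194, 0.981, 0.001], [0.981, -0.194, 0.002], [0.002, 0.001, -1.0]]
force: [0.5, 3.7, -3.1]
grip_width: 0.0455
grip_force: 33.9
```

send_rows(motion=[-0.06, 0, 0, 0, -0.06, 0, 0, 0, 0, 0, 0, 0])

```text
t: 10.6
tcp_pos: [0.5149, 0.1165, 0.0847]
tool_rot: [[0.193, 0.981, 0.002], [0.981, -0.193, 0.005], [0.006, 0.001, -1.0]]
force: [2.3, 9.5, -3.4]
grip_width: 0.0458
grip_force: 33.7
```

The tin touches the high board (x_c=-62). I'll back off slightly, set it down and release.

send_rows(motion=[0.18, 0, 0, 0, 0, 0, 0.06, 0, 0, 0, 0.06, 0, 0, 0, 0, 0])

```text
t: 11.0
tcp_pos: [0.5152, 0.1167, 0.0834]
tool_rot: [[0.195, 0.981, -0.001], [0.981, -0.195, 0.002], [0.002, -0.001, -1.0]]
force: [-5.1, 2.0, 15.7]
grip_width: 0.0455
grip_force: 36.0
```

send_rows(motion=[0, 0, 0, 0, 0, 0, 0, 0, 0, 0, 0, 0, 0, 0, 0, 0, 0, 0, -0.5, 0, 0, 0, -1, 0, 0, 0, -1, 0, 0, 0, -1, 0, 0, 0, -1, 0, 0, 0, 0, 0], gripper=75)

```text
t: 12.0
tcp_pos: [0.5174, 0.1168, 0.1978]
tool_rot: [[0.195, 0.981, 0.007], [0.981, -0.195, 0.003], [0.004, 0.006, -1.0]]
force: [0.4, 0.5, 0.8]
grip_width: 0.0749
grip_force: 0.0
```

```bash
python3 go.py .4209 -.1288 .20 17.8
```

```text
t 12.0 p [0.5174 0.1168 0.1978] yawY -11.3 F [0.4 0.5 0.8] w 0.0749 gf 0.0 zax [ 0.007  0.003 -1.   ]
units [-10.39  -1.87  -0.14]
turn -0.323
```

send_rows(motion=[-0.95, -0.19, 0, 0, -1, -0.19, 0, 0, -1, -0.19, 0, 0, -1, -0.19, 0, 0, -1, -0.19, 0, 0, -1, -0.19, 0, 0, -1, -0.19, 0, 0, -1, -0.19, 0, 0, -1, -0.19, 0, 0, -1, -0.16, 0, 0])

```text
t: 13.0
tcp_pos: [0.4185, -0.1203, 0.1933]
tool_rot: [[0.197, 0.98, -0.001], [0.98, -0.197, 0.001], [0.001, -0.001, -1.0]]
force: [1.0, -0.1, -0.3]
grip_width: 0.0748
grip_force: 0.0
```

send_rows(motion=[-0.44, 0, 0, 0, 0, 0, 0, -0.081, 0, 0, 0.6, -0.081, 0, 0, 0.8, -0.081, 0, 0, 0.8, -0.081, 0, 0, 0, 0, 0, 0, 0, 0])

```text
t: 13.7
tcp_pos: [0.4181, -0.1294, 0.1388]
tool_rot: [[-0.305, 0.952, -0.001], [0.952, 0.305, -0.0], [0.0, -0.001, -1.0]]
force: [-0.4, -0.1, 0.2]
grip_width: 0.0747
grip_force: 0.0
```

```bash
python3 go.py .4209 -.1288 .047 17.8
python3 - <<'E'
from h import *
im=bot.camera("scene"); cv2.imwrite("pics/s3.png",cv2.resize(im[110:245,195:400,::-1],(790,520),interpolation=cv2.INTER_CUBIC))
E
```

```text
t 13.7 p [ 0.4181 -0.1294  0.1388] yawY 17.7 F [-0.4 -0.1  0.2] w 0.0747 gf 0.0 zax [-0.001 -0.    -1.   ]
units [-0.01  0.12  3.67]
turn -0.001
```

View pics/s3.png

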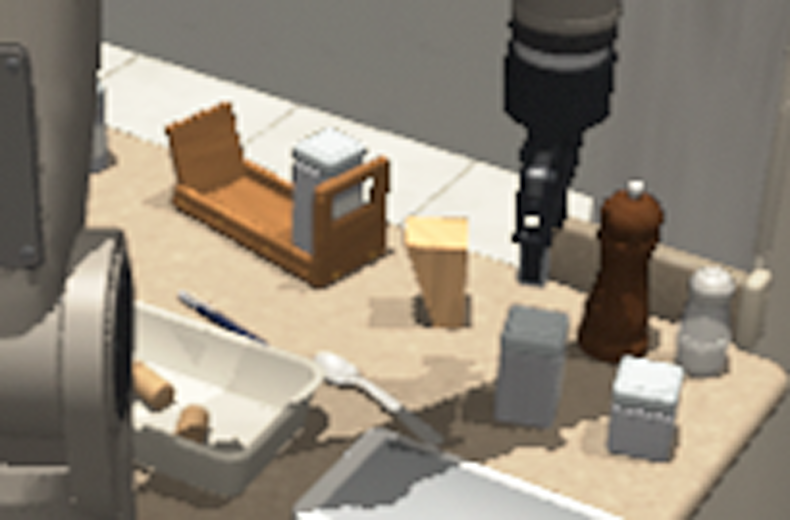

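The tall tin stands in the crate against the high board (330,190), and the gripper is above the middle tin (530,365). Now I'll grasp it.

send_rows(motion=[0, 0.12, 0.75, 0, 0, 0, 0.8, 0, 0, 0, 0.8, 0, 0, 0, 0.8, 0, 0, 0, 0.5, 0, 0, 0, 0, 0])

```text
t: 14.35
tcp_pos: [0.4208, -0.128, 0.0471]
tool_rot: [[-0.307, 0.952, -0.001], [0.952, 0.307, 0.0], [0.001, -0.001, -1.0]]
force: [-0.4, -0.2, 0.1]
grip_width: 0.0749
grip_force: 0.0
```

send_rows(motion=[0, 0, 0, 0, 0, 0, 0, 0, 0, 0, 0, 0, 0, 0, 0, 0, 0, 0, 0, 0, 0, 0, 0, 0], gripper=30)

```text
t: 14.95
tcp_pos: [0.4223, -0.1284, 0.0486]
tool_rot: [[-0.308, 0.952, 0.002], [0.952, 0.308, 0.0], [-0.0, 0.002, -1.0]]
force: [-2.3, -0.7, 7.1]
grip_width: 0.0461
grip_force: 31.5
```

send_rows(motion=[0, 0, -0.5, 0, 0, 0, -1, 0, 0, 0, -1, 0, 0, 0, -1, 0.081, 0, 0, -1, 0.081, 0, 0, -1, 0.081, 0, 0, -0.5, 0.081, 0, 0, 0, 0, 0, 0, 0, 0])

```text
t: 15.85
tcp_pos: [0.4209, -0.1278, 0.1975]
tool_rot: [[0.192, 0.981, 0.0], [0.981, -0.192, 0.001], [0.001, 0.0, -1.0]]
force: [-1.2, 0.5, -0.4]
grip_width: 0.0456
grip_force: 31.0
```

```bash
python3 go.py .5245 .1660 .195 -11.3
```

```text
t 15.8 p [ 0.4209 -0.1278  0.1975] yawY -11.1 F [-1.2  0.5 -0.4] w 0.0456 gf 30.981096625328064 zax [ 0.     0.001 -1.   ]
units [12.33  1.81  0.11]
turn 0.003
```

send_rows(motion=[0.95, 0.14, 0, 0, 0.95, 0.14, 0, 0, 0.95, 0.14, 0, 0, 0.95, 0.14, 0, 0, 0.95, 0.14, 0, 0, 0.95, 0.14, 0, 0, 0.95, 0.14, 0, 0, 0.95, 0.14, 0, 0, 0.95, 0.14, 0, 0, 0.95, 0.14, 0, 0])

```text
t: 16.85
tcp_pos: [0.5021, 0.0994, 0.197]
tool_rot: [[0.194, 0.981, -0.001], [0.981, -0.194, -0.0], [-0.001, -0.001, -1.0]]
force: [0.5, 0.3, -0.4]
grip_width: 0.0455
grip_force: 31.0
```

send_rows(motion=[0.95, 0.14, 0, 0, 0.95, 0.14, 0, 0, 0.99, 0.14, 0, 0, 0, 0, 0, 0, 0, 0, 0, 0])

```text
t: 17.35
tcp_pos: [0.5263, 0.1676, 0.1972]
tool_rot: [[0.193, 0.981, -0.0], [0.981, -0.193, -0.001], [-0.001, -0.0, -1.0]]
force: [0.3, -1.1, -0.6]
grip_width: 0.0456
grip_force: 31.0
```

```bash
python3 go.py .5251 .1675 .064 -11.3
```

```text
t 17.4 p [0.5263 0.1676 0.1972] yawY -11.1 F [ 0.3 -1.1 -0.6] w 0.0456 gf 30.997318625450134 zax [-0.    -0.001 -1.   ]
units [-0.01 -0.05  5.33]
turn 0.002
```

Floor contact is expected at TCP z≈0.0606.

send_rows(motion=[0, -0.05, 0.8, 0, 0, 0, 0.8, 0, 0, 0, 0.7, 0, 0, 0, 0.6, 0, 0, 0, 0.5, 0, 0, 0, 0.5, 0, 0, 0, 0.5, 0, 0, 0, 0.4, 0, 0, 0, 0.4, 0, 0, 0, 0, 0])

```text
t: 18.35
tcp_pos: [0.524, 0.1668, 0.0662]
tool_rot: [[0.195, 0.981, -0.002], [0.981, -0.195, -0.001], [-0.001, -0.002, -1.0]]
force: [-0.0, -0.9, -0.2]
grip_width: 0.0457
grip_force: 31.0
```

send_rows(motion=[0, 0, 0.16, 0, 0, 0, 0.06, 0, -0.08, 0, 0, 0, -0.08, 0, 0, 0, 0, 0, 0, 0])

```text
t: 18.85
tcp_pos: [0.5243, 0.1627, 0.0624]
tool_rot: [[0.195, 0.981, 0.0], [0.981, -0.195, 0.0], [0.0, 0.0, -1.0]]
force: [0.3, 0.5, -1.1]
grip_width: 0.046
grip_force: 31.0
```

send_rows(motion=[-0.06, 0, 0, 0, -0.06, 0, 0, 0, 0, 0, 0, 0])

```text
t: 19.15
tcp_pos: [0.5236, 0.16, 0.0622]
tool_rot: [[0.195, 0.981, 0.0], [0.981, -0.195, 0.0], [0.0, 0.0, -1.0]]
force: [-0.0, 0.6, -1.7]
grip_width: 0.0457
grip_force: 31.0
```

send_rows(motion=[-0.06, 0, 0, 0, -0.06, 0, 0, 0, 0, 0, 0, 0])

```text
t: 19.45
tcp_pos: [0.5237, 0.1599, 0.0623]
tool_rot: [[0.194, 0.981, 0.002], [0.981, -0.194, 0.003], [0.004, 0.001, -1.0]]
force: [1.0, 5.9, -2.1]
grip_width: 0.0458
grip_force: 31.0
```

send_rows(motion=[0.12, 0, 0, 0, 0, 0, 0.06, 0, 0, 0, 0.03, 0, 0, 0, 0, 0])

```text
t: 19.85
tcp_pos: [0.5237, 0.1602, 0.0606]
tool_rot: [[0.195, 0.981, -0.0], [0.981, -0.195, 0.001], [0.001, -0.001, -1.0]]
force: [-1.9, 0.8, 7.6]
grip_width: 0.0453
grip_force: 31.9
```

send_rows(motion=[0, 0, 0, 0, 0, 0, 0, 0, 0, 0, 0, 0, 0, 0, 0, 0, 0, 0, -0.5, 0, 0, 0, -1, 0, 0, 0, -1, 0, 0, 0, -1, 0, 0, 0, -1, 0, 0, 0, -1, 0], gripper=75)

```text
t: 20.85
tcp_pos: [0.5236, 0.1599, 0.1992]
tool_rot: [[0.195, 0.981, 0.001], [0.981, -0.195, 0.0], [0.001, 0.001, -1.0]]
force: [0.9, 0.8, 0.5]
grip_width: 0.0749
grip_force: 0.0
```

```bash
python3 go.py .4324 -.2181 .2 17.3
```

```text
t 20.9 p [0.5236 0.1599 0.1992] yawY -11.3 F [0.9 0.8 0.5] w 0.0749 gf 0.0 zax [ 0.001  0.    -1.   ]
units [-15.54  -0.63  -0.04]
turn -0.317
```

send_rows(motion=[-0.97, -0.04, 0, 0, -0.97, -0.04, 0, 0, -0.97, -0.04, 0, 0, -0.97, -0.04, 0, 0, -0.97, -0.04, 0, 0, -0.97, -0.04, 0, 0, -0.97, -0.04, 0, 0, -0.97, -0.04, 0, 0, -0.97, -0.04, 0, 0, -0.97, -0.04, 0, 0])

```text
t: 21.85
tcp_pos: [0.4641, -0.0782, 0.1963]
tool_rot: [[0.197, 0.98, -0.002], [0.98, -0.197, 0.0], [-0.0, -0.002, -1.0]]
force: [0.6, -1.2, -1.1]
grip_width: 0.075
grip_force: 0.0
```

send_rows(motion=[-0.97, -0.04, 0, 0, -0.97, -0.04, 0, 0, -0.97, -0.04, 0, 0, -0.97, -0.04, 0, 0, -0.97, -0.04, 0, 0, -0.97, -0.04, 0, -0.08, 0, 0, 0, -0.08, 0, 0, 0.8, -0.08, 0, 0, 0.8, -0.077, 0, 0, 0, 0])

```text
t: 22.85
tcp_pos: [0.4281, -0.2173, 0.1546]
tool_rot: [[-0.294, 0.956, -0.007], [0.956, 0.294, 0.002], [0.004, -0.006, -1.0]]
force: [-0.2, 0.1, 0.6]
grip_width: 0.0748
grip_force: 0.0
```

```bash
python3 go.py .4324 -.2181 .032 17.3
```

```text
t 22.9 p [ 0.4281 -0.2173  0.1546] yawY 17.1 F [-0.2  0.1  0.6] w 0.0748 gf 0.0 zax [-0.007  0.002 -1.   ]
units [-0.1   0.18  4.9 ]
turn -0.002
```

send_rows(motion=[-0.1, 0.1, 0.8, 0, 0, 0, 0.8, 0, 0, 0, 0.8, 0, 0, 0, 0.8, 0, 0, 0, 0.8, 0, 0, 0, 0.6, 0, 0, 0, 0.3, 0, 0, 0, 0, 0])

```text
t: 23.65
tcp_pos: [0.4347, -0.219, 0.0344]
tool_rot: [[-0.296, 0.955, -0.001], [0.955, 0.296, 0.0], [0.001, -0.001, -1.0]]
force: [0.5, 0.8, 0.7]
grip_width: 0.0748
grip_force: 0.0
```

send_rows(motion=[0, 0, 0, 0, 0, 0, 0, 0, 0, 0, 0, 0, 0, 0, 0, 0, 0, 0, 0, 0, 0, 0, 0, 0], gripper=30)

```text
t: 24.25
tcp_pos: [0.4362, -0.2194, 0.0357]
tool_rot: [[-0.297, 0.955, 0.002], [0.955, 0.297, -0.0], [-0.001, 0.002, -1.0]]
force: [-0.5, 0.2, 6.3]
grip_width: 0.0453
grip_force: 32.4
```

send_rows(motion=[0, 0, -0.5, 0, 0, 0, -1, 0, 0, 0, -1, 0, 0, 0, -1, 0.079, 0, 0, -1, 0.079, 0, 0, -1, 0.079, 0, 0, -0.9, 0.079, 0, 0, 0, 0, 0, 0, 0, 0])

```text
t: 25.15
tcp_pos: [0.4354, -0.2184, 0.1949]
tool_rot: [[0.191, 0.982, 0.001], [0.982, -0.191, 0.001], [0.001, 0.001, -1.0]]
force: [0.4, 0.3, -1.0]
grip_width: 0.0458
grip_force: 31.7
```

```bash
python3 go.py .5341 .2117 .19 -11.3
```

```text
t 25.1 p [ 0.4354 -0.2184  0.1949] yawY -11.0 F [ 0.4  0.3 -1. ] w 0.0458 gf 31.7305326461792 zax [ 0.001  0.001 -1.   ]
units [17.64  0.59  0.21]
turn 0.003
```

send_rows(motion=[0.98, 0.03, 0, 0, 0.98, 0.03, 0, 0, 0.98, 0.03, 0, 0, 0.98, 0.03, 0, 0, 0.98, 0.03, 0, 0, 0.98, 0.03, 0, 0, 0.98, 0.03, 0, 0, 0.98, 0.03, 0, 0, 0.98, 0.03, 0, 0, 0.98, 0.03, 0, 0])

```text
t: 26.15
tcp_pos: [0.4891, 0.021, 0.1935]
tool_rot: [[0.192, 0.981, -0.003], [0.981, -0.192, -0.0], [-0.001, -0.003, -1.0]]
force: [0.2, -0.2, -1.0]
grip_width: 0.0457
grip_force: 31.7
```

send_rows(motion=[0.98, 0.04, 0, 0.003, 0.98, 0.04, 0, 0, 0.98, 0.04, 0, 0, 0.98, 0.04, 0, 0, 0.98, 0.04, 0, 0, 0.98, 0.04, 0, 0, 0.98, 0.04, 0, 0, 0.98, 0.04, 0, 0, 0, 0, 0, 0, 0, 0, 0, 0])

```text
t: 27.15
tcp_pos: [0.5364, 0.211, 0.1941]
tool_rot: [[0.196, 0.981, -0.001], [0.981, -0.196, -0.001], [-0.002, -0.001, -1.0]]
force: [-0.6, -1.0, -0.7]
grip_width: 0.0458
grip_force: 31.7
```

```bash
python3 go.py .5341 .2117 .0535 -11.3
```

```text
t 27.1 p [0.5364 0.211  0.1941] yawY -11.3 F [-0.6 -1.  -0.7] w 0.0458 gf 31.71120822429657 zax [-0.001 -0.001 -1.   ]
units [ 0.02 -0.09  5.63]
turn -0.0
```

Floor contact is expected at z≈0.0477.

send_rows(motion=[0, -0.09, 0.8, 0, 0, 0, 0.8, 0, 0, 0, 0.8, 0, 0, 0, 0.7, 0, 0, 0, 0.6, 0, 0, 0, 0.5, 0, 0, 0, 0.5, 0, 0, 0, 0.5, 0, 0, 0, 0.4, 0, 0, 0, 0, 0])

```text
t: 28.15
tcp_pos: [0.5335, 0.2108, 0.0534]
tool_rot: [[0.198, 0.98, -0.002], [0.98, -0.198, -0.001], [-0.001, -0.002, -1.0]]
force: [-0.4, 0.7, -0.9]
grip_width: 0.0457
grip_force: 31.7
```

send_rows(motion=[0, 0, 0.15, 0, 0, 0, 0.05, 0, -0.08, 0, 0, 0, -0.08, 0, 0, 0, -0.06, 0, 0, 0, 0, 0, 0, 0])

```text
t: 28.75
tcp_pos: [0.5335, 0.2053, 0.0501]
tool_rot: [[0.198, 0.98, 0.0], [0.98, -0.198, 0.0], [0.0, 0.0, -1.0]]
force: [-0.2, 0.1, -1.2]
grip_width: 0.046
grip_force: 31.7
```

send_rows(motion=[-0.06, 0, 0, 0, -0.04, 0, 0, 0, 0, 0, 0, 0])

```text
t: 29.05
tcp_pos: [0.5329, 0.203, 0.0498]
tool_rot: [[0.198, 0.98, -0.0], [0.98, -0.198, 0.0], [0.0, -0.0, -1.0]]
force: [-1.0, -0.0, -0.8]
grip_width: 0.0453
grip_force: 31.7
```

send_rows(motion=[-0.05, 0, 0, 0, -0.05, 0, 0, 0, 0, 0, 0, 0])

```text
t: 29.35
tcp_pos: [0.5327, 0.2019, 0.0499]
tool_rot: [[0.197, 0.98, 0.001], [0.98, -0.197, 0.002], [0.002, 0.001, -1.0]]
force: [1.1, 3.2, -1.6]
grip_width: 0.0456
grip_force: 31.5
```

send_rows(motion=[-0.05, 0, 0, 0, -0.05, 0, 0, 0, 0, 0, 0, 0])

```text
t: 29.65
tcp_pos: [0.5327, 0.2019, 0.0501]
tool_rot: [[0.196, 0.981, 0.002], [0.981, -0.196, 0.005], [0.005, 0.001, -1.0]]
force: [1.5, 8.0, -2.4]
grip_width: 0.0458
grip_force: 31.4
```

send_rows(motion=[0.1, 0, 0, 0, 0, 0, 0.06, 0, 0, 0, 0.05, 0, 0, 0, 0, 0])

```text
t: 30.05
tcp_pos: [0.533, 0.2019, 0.0477]
tool_rot: [[0.198, 0.98, 0.001], [0.98, -0.198, 0.002], [0.002, 0.001, -1.0]]
force: [-0.2, 4.5, 3.5]
grip_width: 0.0454
grip_force: 32.1
```

send_rows(motion=[0, 0, 0, 0, 0, 0, 0, 0, 0, 0, 0, 0, 0, 0, 0, 0, 0, 0, -0.5, 0, 0, 0, -1, 0, 0, 0, -1, 0, 0, 0, -1, 0, 0, 0, -1, 0, 0, 0, -1, 0], gripper=75)

```text
t: 31.05
tcp_pos: [0.5324, 0.2003, 0.1864]
tool_rot: [[0.198, 0.98, 0.001], [0.98, -0.198, 0.0], [0.0, 0.0, -1.0]]
force: [1.2, 0.9, 0.2]
grip_width: 0.0744
grip_force: 0.0
```

```bash
python3 go.py .4985 -.0091 .185 30.6
```

```text
t 31.1 p [0.5324 0.2003 0.1864] yawY -11.4 F [1.2 0.9 0.2] w 0.0744 gf 0.0 zax [ 0.001  0.    -1.   ]
units [-8.48  0.33  0.05]
turn -0.467
```

send_rows(motion=[-0.94, 0.04, 0, 0, -0.94, 0.04, 0, 0, -0.94, 0.04, 0, 0, -0.94, 0.04, 0, 0, -0.94, 0.04, 0, 0, -0.94, 0.04, 0, 0, -0.94, 0.04, 0, 0, -0.94, 0.04, 0, 0, -0.96, 0, 0, 0, 0, 0, 0, 0])

```text
t: 32.05
tcp_pos: [0.4964, -0.0137, 0.1846]
tool_rot: [[0.205, 0.979, -0.001], [0.979, -0.205, -0.001], [-0.001, -0.001, -1.0]]
force: [0.7, -0.4, -0.5]
grip_width: 0.0747
grip_force: 0.0
```

send_rows(motion=[0, 0, 0, -0.078, 0, 0, 0, -0.078, 0, 0, 0, -0.078, 0, 0, 0.5, -0.078, 0, 0, 0.7, -0.078, 0, 0, 0.7, -0.077, 0, 0, 0, 0, 0, 0, 0, 0])

```text
t: 32.85
tcp_pos: [0.498, -0.0088, 0.1371]
tool_rot: [[-0.507, 0.862, -0.001], [0.862, 0.507, -0.0], [0.0, -0.001, -1.0]]
force: [0.6, -0.9, -0.2]
grip_width: 0.075
grip_force: 0.0
```

```bash
python3 go.py .4985 -.0091 .049 30.6
python3 - <<'E'
from h import *
im=bot.camera("scene"); cv2.imwrite("pics/s4.png",cv2.resize(im[110:245,195:400,::-1],(790,520),interpolation=cv2.INTER_CUBIC))
E
```

```text
t 32.9 p [ 0.498  -0.0088  0.1371] yawY 30.5 F [ 0.6 -0.9 -0.2] w 0.075 gf 0.0 zax [-0.001 -0.    -1.   ]
units [-0.02  0.01  3.53]
turn -0.002
```

View pics/s4.png

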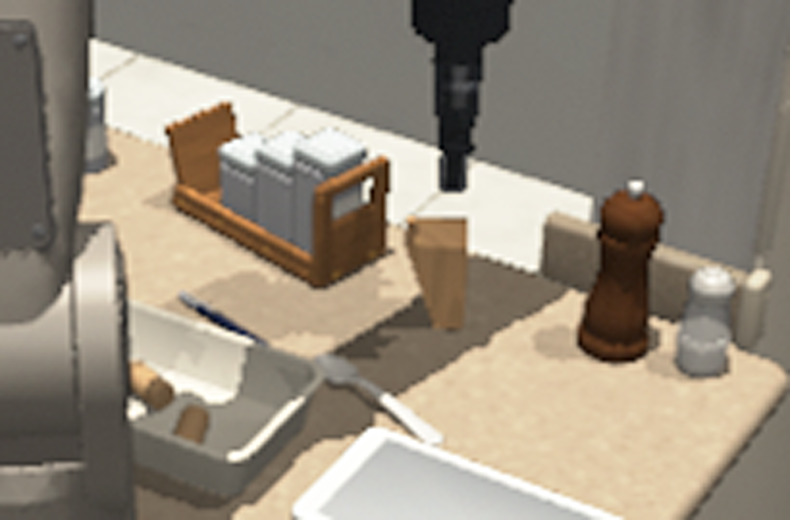

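The three tins stand in stepped order in the crate (240–340, 190), and the gripper is above the wedge (440,230). I'll grasp the wedge.

send_rows(motion=[0, 0, 0.7, 0, 0, 0, 0.7, 0, 0, 0, 0.7, 0, 0, 0, 0.7, 0, 0, 0, 0.5, 0, 0, 0, 0.2, 0, 0, 0, 0, 0])

```text
t: 33.6
tcp_pos: [0.4983, -0.0086, 0.0495]
tool_rot: [[-0.509, 0.861, -0.0], [0.861, 0.509, -0.0], [0.0, -0.0, -1.0]]
force: [0.0, 0.4, -0.1]
grip_width: 0.075
grip_force: 0.0
```

send_rows(motion=[0, 0, 0, 0, 0, 0, 0, 0, 0, 0, 0, 0, 0, 0, 0, 0, 0, 0, 0, 0, 0, 0, 0, 0], gripper=30)

```text
t: 34.2
tcp_pos: [0.4991, -0.0087, 0.0504]
tool_rot: [[-0.509, 0.861, 0.002], [0.861, 0.509, 0.001], [-0.0, 0.002, -1.0]]
force: [-1.5, 0.0, 6.4]
grip_width: 0.0456
grip_force: 31.7
```

send_rows(motion=[0, 0, -0.5, 0, 0, 0, -1, 0, 0, 0, -1, 0.077, 0, 0, -1, 0.078, 0, 0, -1, 0.078, 0, 0, -1, 0.078, 0, 0, -0.5, 0.078, 0, 0, 0, 0.078, 0, 0, 0, 0, 0, 0, 0, 0])

```text
t: 35.2
tcp_pos: [0.4979, -0.0085, 0.1995]
tool_rot: [[0.195, 0.981, -0.0], [0.981, -0.195, 0.0], [0.0, -0.001, -1.0]]
force: [-0.3, 0.1, -0.6]
grip_width: 0.0459
grip_force: 31.1
```

```bash
python3 go.py .5405 .2455 .195 -11.3
```

```text
t 35.2 p [ 0.4979 -0.0085  0.1995] yawY -11.3 F [-0.3  0.1 -0.6] w 0.0459 gf 31.051118827890605 zax [-0.  0. -1.]
units [10.3  -0.31  0.18]
turn 0.0
```

send_rows(motion=[0.94, -0.03, 0, 0, 0.94, -0.03, 0, 0, 0.94, -0.03, 0, 0, 0.94, -0.03, 0, 0, 0.94, -0.03, 0, 0, 0.94, -0.03, 0, 0, 0.94, -0.03, 0, 0, 0.94, -0.03, 0, 0, 0.94, -0.03, 0, 0, 0.94, -0.03, 0, 0])

```text
t: 36.2
tcp_pos: [0.5376, 0.225, 0.1995]
tool_rot: [[0.197, 0.98, -0.0], [0.98, -0.197, -0.0], [-0.0, -0.0, -1.0]]
force: [0.1, -1.0, -1.4]
grip_width: 0.0457
grip_force: 31.0
```

send_rows(motion=[0.94, -0.03, 0, 0, 0, 0, 0, 0, 0, 0, 0, 0, 0, 0, 0, 0])

```text
t: 36.6
tcp_pos: [0.5415, 0.2453, 0.1995]
tool_rot: [[0.199, 0.98, -0.0], [0.98, -0.199, -0.001], [-0.001, 0.0, -1.0]]
force: [-0.2, -0.6, -0.5]
grip_width: 0.0457
grip_force: 31.0
```

```bash
python3 go.py .5405 .2478 .105 -11.3
```

```text
t 36.6 p [0.5415 0.2453 0.1995] yawY -11.5 F [-0.2 -0.6 -0.5] w 0.0457 gf 31.045215530321002 zax [-0.    -0.001 -1.   ]
units [ 0.09 -0.06  3.78]
turn -0.002
```

send_rows(motion=[0.1, -0.05, 0.6, 0, 0, 0, 0.6, 0, 0, 0, 0.6, 0, 0, 0, 0.5, 0, 0, 0, 0.3, 0, 0, 0, 0.3, 0, 0, 0, 0.2, 0, 0, 0, 0, 0])

```text
t: 37.4
tcp_pos: [0.5404, 0.249, 0.1215]
tool_rot: [[0.198, 0.98, -0.001], [0.98, -0.198, -0.0], [-0.001, -0.001, -1.0]]
force: [-0.6, -1.5, -0.8]
grip_width: 0.0456
grip_force: 31.0
```

send_rows(motion=[0, 0, 0.3, 0, 0, 0, 0.3, 0, 0, 0, 0.2, 0, 0, 0, 0, 0])

```text
t: 37.8
tcp_pos: [0.5399, 0.2489, 0.1011]
tool_rot: [[0.198, 0.98, -0.001], [0.98, -0.198, -0.001], [-0.001, -0.001, -1.0]]
force: [0.1, -0.0, -0.6]
grip_width: 0.0457
grip_force: 31.0
```

```bash
python3 go.py .5405 .2478 .085 -11.3
```

```text
t 37.8 p [0.5399 0.2489 0.1011] yawY -11.4 F [ 0.1 -0.  -0.6] w 0.0457 gf 31.043305406346917 zax [-0.001 -0.001 -1.   ]
units [-0.04  0.03  0.64]
turn -0.001
```

The wedge foot is at z=51 mm inside the gap, with no contact. I'll ease it down until it touches.

send_rows(motion=[-0.04, 0, 0.15, 0, 0, 0, 0.15, 0, 0, 0, 0.15, 0, 0, 0, 0.1, 0, 0, 0, 0, 0])

```text
t: 38.3
tcp_pos: [0.5401, 0.248, 0.0879]
tool_rot: [[0.198, 0.98, -0.001], [0.98, -0.198, -0.0], [-0.0, -0.001, -1.0]]
force: [-1.4, 0.1, -0.4]
grip_width: 0.0455
grip_force: 31.0
```

send_rows(motion=[0, 0, 0.1, 0, 0, 0, 0.08, 0, 0, 0, 0, 0])

```text
t: 38.6
tcp_pos: [0.5404, 0.2475, 0.0836]
tool_rot: [[0.198, 0.98, -0.0], [0.98, -0.198, -0.001], [-0.001, 0.0, -1.0]]
force: [-0.2, -1.4, -1.0]
grip_width: 0.0456
grip_force: 31.1
```

send_rows(motion=[-0.03, 0, 0.08, 0, -0.03, 0, 0.08, 0, 0, 0, 0, 0])

```text
t: 38.9
tcp_pos: [0.5401, 0.2462, 0.0796]
tool_rot: [[0.198, 0.98, 0.0], [0.98, -0.198, -0.0], [-0.0, 0.0, -1.0]]
force: [0.6, -1.9, -0.8]
grip_width: 0.0457
grip_force: 31.1
```

send_rows(motion=[-0.03, 0, 0.08, 0, -0.03, 0, 0.08, 0, 0, 0, 0, 0])

```text
t: 39.2
tcp_pos: [0.5398, 0.2448, 0.0755]
tool_rot: [[0.198, 0.98, 0.0], [0.98, -0.198, -0.0], [-0.0, 0.0, -1.0]]
force: [0.5, -2.0, -0.8]
grip_width: 0.0453
grip_force: 31.1
```

The foot is about 13 mm above the floor. I'll release it, then push with closed fingers.

send_rows(motion=[0, 0, 0, 0, 0, 0, 0, 0, 0, 0, 0, 0, 0, 0, 0, 0, 0, 0, -0.5, 0, 0, 0, -1, 0, 0, 0, -1, 0, 0, 0, 0, 0], gripper=75)

```text
t: 40.0
tcp_pos: [0.5427, 0.2458, 0.1427]
tool_rot: [[0.198, 0.98, 0.007], [0.98, -0.198, 0.004], [0.005, 0.006, -1.0]]
force: [1.1, 0.5, 0.6]
grip_width: 0.0747
grip_force: 0.0
```

send_rows(motion=[0.1, 0, 0, 0, 0, 0, 0, 0, 0, 0, 0, 0, 0, 0, 0, 0, 0, 0, 0, 0, 0, 0, 0, 0], gripper=0)

```text
t: 40.6
tcp_pos: [0.5402, 0.2474, 0.138]
tool_rot: [[0.198, 0.98, -0.0], [0.98, -0.198, -0.0], [-0.0, -0.0, -1.0]]
force: [1.1, -0.7, -0.4]
grip_width: 0.0004
grip_force: 0.0
```

send_rows(motion=[0, 0, 0.3, 0, 0, 0, 0.2, 0, 0, 0, 0, 0])

```text
t: 40.9
tcp_pos: [0.5395, 0.2474, 0.1246]
tool_rot: [[0.198, 0.98, -0.002], [0.98, -0.198, -0.001], [-0.001, -0.002, -1.0]]
force: [-0.4, -0.3, 0.4]
grip_width: -0.0003
grip_force: 0.0
```

send_rows(motion=[0, 0, 0.15, 0, 0, 0, 0.15, 0, 0, 0, 0.1, 0, 0, 0, 0, 0])

```text
t: 41.3
tcp_pos: [0.5401, 0.2476, 0.1154]
tool_rot: [[0.198, 0.98, -0.001], [0.98, -0.198, -0.0], [-0.0, -0.001, -1.0]]
force: [-0.4, -0.3, -0.8]
grip_width: 0.0003
grip_force: 0.0
```

send_rows(motion=[0, 0, 0.08, 0, 0, 0, 0, 0])

```text
t: 41.5
tcp_pos: [0.5402, 0.2476, 0.1137]
tool_rot: [[0.198, 0.98, -0.0], [0.98, -0.198, 0.0], [-0.0, -0.0, -1.0]]
force: [-0.0, -0.7, -0.1]
grip_width: -0.0003
grip_force: 0.0
```

send_rows(motion=[0, 0, 0.06, 0, 0, 0, 0, 0])

```text
t: 41.7
tcp_pos: [0.5402, 0.2476, 0.1122]
tool_rot: [[0.198, 0.98, -0.0], [0.98, -0.198, 0.0], [0.0, -0.0, -1.0]]
force: [-0.6, 0.4, -0.2]
grip_width: 0.0001
grip_force: 0.0
```

send_rows(motion=[0, 0, 0.08, 0, 0, 0, 0, 0])

```text
t: 41.9
tcp_pos: [0.5402, 0.2476, 0.1101]
tool_rot: [[0.198, 0.98, -0.0], [0.98, -0.198, -0.0], [-0.0, -0.0, -1.0]]
force: [-0.1, 0.8, 0.6]
grip_width: 0.0004
grip_force: 0.0
```

send_rows(motion=[0, 0, 0.06, 0, 0, 0, 0, 0])

```text
t: 42.1
tcp_pos: [0.5402, 0.2476, 0.1086]
tool_rot: [[0.198, 0.98, -0.0], [0.98, -0.198, -0.0], [-0.0, -0.0, -1.0]]
force: [0.2, 0.1, 0.0]
grip_width: -0.0003
grip_force: 0.0
```

send_rows(motion=[0, 0, 0.06, 0, 0, 0, 0, 0])

```text
t: 42.3
tcp_pos: [0.5406, 0.2476, 0.108]
tool_rot: [[0.198, 0.98, 0.0], [0.98, -0.198, 0.001], [0.001, 0.0, -1.0]]
force: [-1.7, -0.5, 4.7]
grip_width: 0.0005
grip_force: 2.3
```

send_rows(motion=[0, 0, 0.05, 0, 0, 0, 0, 0])

```text
t: 42.5
tcp_pos: [0.5408, 0.2475, 0.1078]
tool_rot: [[0.198, 0.98, 0.0], [0.98, -0.198, 0.001], [0.001, -0.0, -1.0]]
force: [-4.0, -1.2, 11.2]
grip_width: -0.0001
grip_force: 5.7
```

send_rows(motion=[0, 0, 0.03, 0, 0, 0, 0, 0])

```text
t: 42.7
tcp_pos: [0.5409, 0.2475, 0.1078]
tool_rot: [[0.198, 0.98, -0.0], [0.98, -0.198, 0.002], [0.002, -0.0, -1.0]]
force: [-5.0, -1.5, 16.1]
grip_width: -0.0001
grip_force: 7.9
```

send_rows(motion=[0, 0, 0.03, 0, 0, 0, 0, 0, 0, 0, 0, 0])

```text
t: 43.0
tcp_pos: [0.541, 0.2475, 0.1077]
tool_rot: [[0.198, 0.98, -0.0], [0.98, -0.198, 0.002], [0.002, -0.0, -1.0]]
force: [-6.1, -2.1, 19.8]
grip_width: -0.0001
grip_force: 9.9
```

send_rows(motion=[0, 0, -0.3, 0, 0, 0, -1, 0, 0, 0, -1, 0, 0, 0, -1, 0, 0, 0, -1, 0, -0.7, -0.7, 0, 0, -1, -1, 0, 0, -1, -1, 0, 0, -1, -1, 0, 0, -1, -1, 0, 0])

```text
t: 44.0
tcp_pos: [0.4008, 0.1546, 0.2115]
tool_rot: [[0.198, 0.98, -0.0], [0.98, -0.198, -0.001], [-0.001, -0.0, -1.0]]
force: [-0.7, -0.4, 1.1]
grip_width: -0.0
grip_force: 0.0
```

send_rows(motion=[-1, 0, 0, 0, -1, 0, 0, 0, -1, 0, 0, 0, -1, 0, 0, 0, -1, 0, 0, 0, 0, 0, 0, 0, 0, 0, 0, 0])

```text
t: 44.7
tcp_pos: [0.3772, 0.0332, 0.2121]
tool_rot: [[0.199, 0.98, 0.0], [0.98, -0.199, 0.002], [0.002, -0.0, -1.0]]
force: [-0.7, -0.5, 0.1]
grip_width: 0.0005
grip_force: 0.0
```

```bash
python3 - <<'E'
from h import *
a=bot.camera("top")[95:175,160:300,::-1];b=bot.camera("scene")[130:200,225:305,::-1]
cv2.imwrite("pics/f.png",np.vstack([cv2.resize(a,(560,320),interpolation=cv2.INTER_CUBIC),cv2.resize(b,(560,280),interpolation=cv2.INTER_CUBIC)]))
E
```

```text
(no output)
```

View pics/f.png

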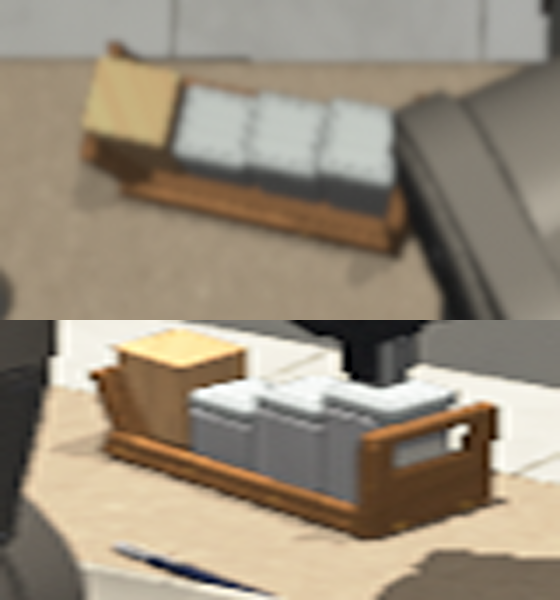

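The tins are tight in stepped order and the wedge (top view (135,100)) is driven home against the short tin. The arm is clear, so I'll hand in.

```bash
python3 -c "
from plant import bot
print(bot.close_job())"
```

```text
the job is handed in; nothing more can be done
None
```

The three square tins stand tallest to shortest in the crate with the wedge pushed down to about 20 N and released; the job is handed in, but no verdict came back.

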